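Unpin and open the specula case

ROBOT

A 7-joint arm with a two-finger parallel gripper is mounted at the origin on the work surface. World frame = base frame: x ahead of the robot, y to its left, z up, the work surface at z = 0. Lengths are in m, angles in rad, forces in N, time in s.
With the tool pointing down it reaches from about 0.425 to 0.875 m from the base axis. Payload 4.7 kg.
Tool frame: the origin (TCP) lies at the very end of the fingers, on their centre line; the grasp point (between the pads) lies 19 mm behind it; z points along the fingers, y is the line along which they close (so a half turn about z gives the same grasp; the last joint's range is limited). The gripper opens to 87 mm and grips with 3 to 60 N. Pads are 19 mm wide; open, the fingers measure 117 mm over their backs; the gripper's body (75 mm by 190 mm) begins 51 mm behind the grasp point.
Start: joints at [1.195, 0.321, -0.07, 1.45, 0.023, 1.371, -0.057], TCP at [0.247, -0.601, 0.223] pointing down, gripper open.
Joint ranges: [-2.86, 2.86], [-0.3, 2.09], [-1.38, 1.24], [0.06, 2.45], [-1.56, 4.7], [0.09, 2.05], [-2.69, 2.69]. Speed limits (rad/s): [2.57, 2.57, 3.14, 3.14, 3.14, 3.14, 3.14].

INTERFACE

Orientations are given as a rotation vector (axis times angle).
In Python, from bench import ctrl, get_image, job gives the robot as it stands.
- The arm moves only by the shell command python3 -m crank 'ROWS' [FORCE]. ROWS is JSON, a list that holds one entry, the list of rows, each a list of 5 numbers: the shift along the tool's x, y, z in mm, then the turn about the tool's z in rad, then the closure, from -1 (fully open) to 1 (shut), so that 0 is half open. A call has 1 to 10 rows; each row shifts and turns the commanded pose from where the row before left it, along the tool's axes as they then stand; what a row does not reach is not made up. A row lasts 1/12 s, in which the tool goes at most 41.7 mm and 7.16 degrees, less where a joint would pass 70% of its speed; a pose out of reach is approached as far as the arm can. A call with a gripper value outside its range is refused whole. The fingers move at their own pace and stop on an object; FORCE is the grip in N (left out, the last holds). Time passes only in rows, so rows that do not move let the fingers close. It gives the time, the measured TCP pose, the force, the opening and the grip force at its end, in the units of the state.
- ctrl.get_state(): the state, without advancing time (a new reading comes with each control period).
- get_image(name): name is "scene" or "top" or "wrist"; returns a dict with "pixels" (480x640x3 uint8, red, green, blue), "fx", "fy", "cx", "cy" (pixels), "T" (4x4, takes a point from camera to world coordinates); the wrist camera has in their place "T_tool_cam" (4x4, takes a point from camera to tool coordinates, whose origin is the TCP and whose axes are the flange's). Camera axes: x right, y down, z forward; pixel columns grow to the right and rows downward; lengths in m; the calibration is good to about 2 mm. A picture is of the moment at which its call begins: read the wrist's pose just before it. There is no depth.
- job.close_job(): hands the job in; it is judged then, once.
The state is a dict: "time": time; "joint_positions": joint angles; "qd": joint speeds; "joint_torque": joint torques, N m; "position": TCP position; "tool_rot": TCP orientation; "ft_force": force on the tool from outside, world axes, zero at the start; "torque": the same for the moment, N m; "grip_width": opening from 0.0 (shut) to 1.0 (fully open); "grip_force": force on a finger pad.
Only numpy, scipy, OpenCV 4.12 (cv2) and the standard library are available. Lean on these libraries where they do the work, as an engineer would, in place of code of your own. Each camera call takes 0.05 s, during which the arm holds its last target. There are 200 camera calls.

TASK

Draw the L-shaped retaining pin sideways out of the staple on the latched metal case and put it in the shallow white porcelain bowl. Then lift the lid off that case and lay it flat, handle up, in the middle of the dark rubber mat. Put both down rather than dropping them, and leave the bowl standing upright.

Things in the scene. Friction and masses are not known exactly. Their poses are not given: they have to be found in the camera images.
- pin: Loose L-shaped steel pin. Grip: upright round post, 20 mm diameter, 40 tall; origin at the centre of its foot, z up. An 8 mm shank runs from it along -y, axis 7 mm up, tip 54 mm out. It stands on the lid at (-58, 36) mm, same yaw, shank through the staple (23 mm clear of the post). It slides free: draw it 25 mm or more along +y, raised at most 5 mm. Grip it across x.
- lid: Steel lid, 160 (x) x 140 mm, 0.35 kg, loose on the fixed case. Origin: underside centre, z up; top face 10 mm up. Black bar handle along y, 70 long, 12 thick, at x = 22 mm, bar 22 to 46 mm up. The case's staple (loop, 26 mm in x, top 34 mm up) stands through a slot at x = -58 mm, 4 mm play: once unpinned, lift straight up 40 mm. The other case with such a handle has no staple.
- bowl: Shallow white porcelain bowl, loose, 0.25 kg, 130 mm across the rim, 34 mm high, standing on the tray. Origin: centre of its underside, z up; the inner floor is about 5 mm above that. (The small deep steel cup is another thing.)
- mat: Dark rubber mat fixed on the tray, 190 mm (x) by 170 mm (y), 4 mm thick. Origin: centre of its underside; x and y along its edges, z up.
Mind the look-alikes: they are no part of the job. What is shaped like the lid but blue is not meant.

How it is judged:
On the way, in this order (a step that is already met when the one before it is completed fails the run):
1. the pin is out of the staple and in the bowl, the lid still on its case (horizontal distance between pin and bowl below 0.06 m and z of pin in the frame of bowl between 0 and 0.035 m and distance of lid from where it was at the start of the episode below 0.02 m), for 0.2 s.
2. the lid is lifted off the case (distance of lid from where it was at the start of the episode above 0.06 m), for 0.1 s.
At the end, for the whole second after the job is handed in: Pin at rest in the bowl (post foot within 60 mm of the bowl's axis, under 35 mm above its underside), bowl upright within 10 degrees; lid still, handle up, flat within 7 degrees on the mat, its centre within 35 mm of the mat's and its underside under 8 mm above the mat (horizontal distance between pin and bowl below 0.06 m and z of pin in the frame of bowl between 0 and 0.035 m and angle between bowl's own z axis and vertical below 0.17 rad and horizontal distance between lid and mat below 0.035 m and z of lid in the frame of mat below 0.012 m and angle between lid's own z axis and vertical below 0.12 rad and linear speed of each of lid, pin below 0.03 m/s); the robot touches nothing.
It fails at once if the lid is dropped (falls free from more than about 35 mm) (linear speed of lid above 0.85 m/s and contact force between the fingers and lid below 0.05 N).
It fails at once if the pin is dropped (falls free from more than about 60 mm) (linear speed of pin above 1.1 m/s and contact force between the fingers and pin below 0.05 N).
It also fails if it takes over 54 s, if anything falls off the work surface, if the arm or the gripper's body presses on something with over 40 N, if the wrist force passes 120 N, or if a joint passes its speed limit or range.

## Working session

There is one attempt and no reset: what is moved stays moved. The work goes in short steps, Python scripts to look and compute and a shell command to move; the robot and the scene stay as the last step left them, time stands still between calls to the robot, and variables do not carry over. Pictures are saved under pics/ and viewed, at most 10 in all, crops included, and the job is handed in when it is done.

```bash
mkdir -p pics; ls
cat > h.py <<'E'
import numpy as np, cv2
from scipy.spatial.transform import Rotation as R
from bench import ctrl, get_image, job
def ray(im,T,u,v):
    d=T[:3,:3]@np.array([(u-im["cx"])/im["fx"],(v-im["cy"])/im["fy"],1]); return T[:3,3],d
def on(im,T,u,v,z):
    o,d=ray(im,T,u,v); return o+d*(z-o[2])/d[2]
def save(im,n): cv2.imwrite("pics/"+n+".png",cv2.cvtColor(im["pixels"],cv2.COLOR_RGB2BGR))
def tool(s):
    T=np.eye(4);T[:3,:3]=R.from_rotvec(s["tool_rot"]).as_matrix();T[:3,3]=s["position"];return T
E
python3 - <<'E'
from h import *
s=ctrl.get_state();print(s)
import pickle
d={}
for n in("top","scene"):
    im=get_image(n);save(im,n);d[n]=im;print(n,im["fx"],im["cx"],im["cy"],np.round(im["T"],3).tolist())
pickle.dump(d,open("im0.pkl","wb"))
E
```

```text
pics
{'time': 0.0, 'joint_positions': array([ 1.19509546,  0.32183409, -0.07006947,  1.45169479,  0.02259282,
        1.3708144 , -0.05693067]), 'qd': array([-3.26033248e-04, -1.49381497e-03, -6.08803723e-04,  6.06429482e-04,
        4.82170345e-05,  4.10927237e-04,  2.87569563e-04]), 'joint_torque': array([-7.03760088e-04, -4.91291249e+01, -4.03955765e-01, -3.12526810e+01,
       -6.40013977e-02,  4.38993413e-02,  1.84919872e-04]), 'position': array([ 0.24673243, -0.60073402,  0.22144427]), 'tool_rot': array([-3.08024814e+00, -6.08035643e-01,  7.47633640e-04]), 'ft_force': array([ 0.45315501, -0.55677803, -0.57821701]), 'torque': array([ 0.01869667, -0.05288209,  0.01596507]), 'grip_force': 0.0, 'grip_width': 1.0010966508634063}
top 599.5866323178371 314.11043974943306 238.3884610301637 [[0.009, -0.98, 0.199, 0.095], [-1.0, -0.009, 0.001, 0.036], [0.0, -0.199, -0.98, 1.358], [0.0, 0.0, 0.0, 1.0]]
scene 466.428124179193 310.6674571143462 241.15391771945022 [[0.092, 0.685, -0.723, 0.917], [0.996, -0.064, 0.066, -0.043], [-0.001, -0.726, -0.688, 0.605], [0.0, 0.0, 0.0, 1.0]]
```

View pics/top.png

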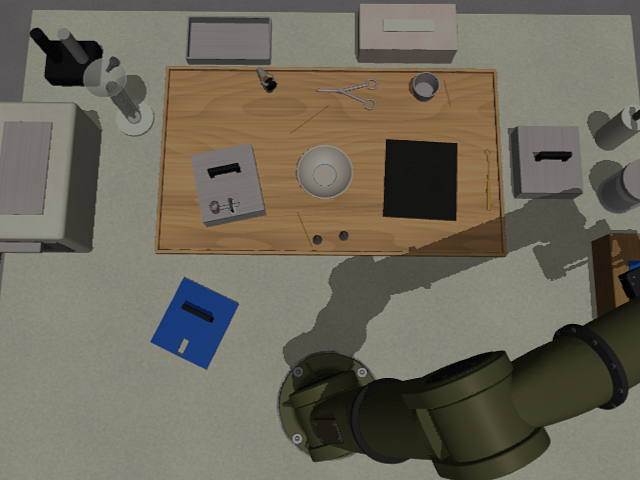

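View pics/scene.png

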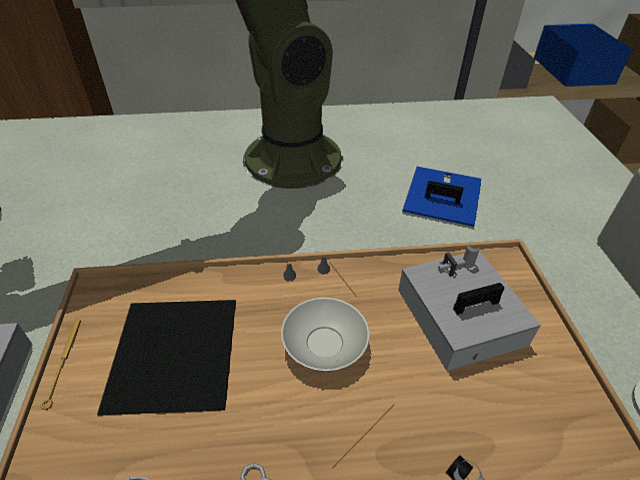

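The top view shows the latched case at about (228,185), with the staple and pin at (222,207) and the handle at (225,169). The bowl is at (325,172) and the mat spans (385-457, 140-219). The scene view shows the pin post at (472,255). I'll zoom on both to get the corners.

Run:
```python
from h import *
a=cv2.imread("pics/top.png")[135:235,180:280];b=cv2.imread("pics/scene.png")[235:385,390:540]
o=np.hstack([cv2.resize(a,(400,400),interpolation=2),cv2.resize(b,(400,400),interpolation=2)])
cv2.imwrite("pics/z1.png",o)
```

```text
(no output)
```

View pics/z1.png

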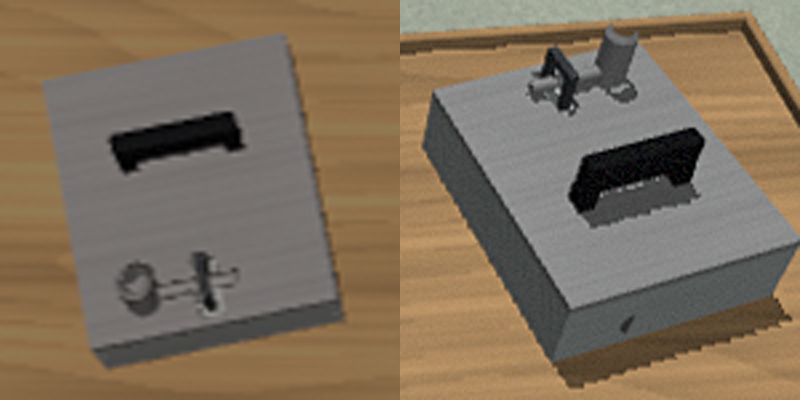

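The crops show the lid's four top corners in both views, the pin post to the +y side of the staple, and the shank passing through it. I'll triangulate these.

Run:
```python
from h import *
import pickle
d=pickle.load(open("im0.pkl","rb"));t=d["top"];s=d["scene"]
def tri(a,b):
    o1,d1=ray(t,t["T"],*a);o2,d2=ray(s,s["T"],*b)
    k=np.linalg.lstsq(np.c_[d1,-d2],o2-o1,rcond=None)[0]
    p,q=o1+k[0]*d1,o2+k[1]*d2;return np.round((p+q)/2,4),np.linalg.norm(p-q).round(4)
for n,a,b in(("farR",(251,144),(453.7,350.5)),("farL",(191,155),(540,325)),("nearR",(265,209.5),(402.4,269.5)),("post",(213.7,202),(472.5,247)),("bowlrim",(325,171.5),(325,334))):print(n,tri(a,b))
for z in(.07,.075,.08):
  c=np.array([on(t,t["T"],*p,z)[:2] for p in((251,144),(191,155),(265,209.5),(202.5,222))])
  print(z,c.mean(0),np.linalg.norm(c[0]-c[1]),np.linalg.norm(c[2]-c[3]),np.linalg.norm(c[0]-c[2]),np.linalg.norm(c[1]-c[3]),np.degrees(np.arctan2(*(c[0]-c[2])[::-1])),np.degrees(np.arctan2(*(c[1]-c[3])[::-1])))
# mat
for n,im in(("top",t),("scene",s)):
    g=im["pixels"].max(2);m=(g<45).astype(np.uint8)
    if n=="scene":m[:290]=0;m[:,260:]=0
    else:m[:125]=0;m[230:]=0;m[:,:375]=0;m[:,470:]=0
    c=max(cv2.findContours(cv2.morphologyEx(m,2,np.ones((5,5))),0,2)[0],key=cv2.contourArea)
    q=cv2.boxPoints(cv2.minAreaRect(c)) if n=="top" else cv2.approxPolyDP(c,12,True)[:,0]
    print(n,q.tolist());w=np.array([on(im,im["T"],*p,.01)[:2] for p in q]);print(w.round(3).tolist(),w.mean(0))
```

```text
farR (array([0.5775, 0.1838, 0.0595]), np.float64(0.0005))
farL (array([0.549 , 0.3187, 0.0616]), np.float64(0.0013))
nearR (array([0.4237, 0.1485, 0.0604]), np.float64(0.0008))
post (array([0.4274, 0.2537, 0.1045]), np.float64(0.0038))
bowlrim (array([0.5201, 0.0143, 0.0391]), np.float64(0.0002))
0.07 [0.48317755 0.23297585] 0.13735537826495575 0.14025285215535505 0.15668365369820367 0.15834254347213986 13.107257442370576 12.045407417810978
0.075 [0.48167079 0.23221182] 0.1368223572345107 0.1397085871930141 0.15607562739735503 0.1577280796866592 13.107257442370576 12.045407417810965
0.08 [0.48016403 0.2314478 ] 0.1362893362040656 0.13916432223067307 0.15546760109650629 0.15711361590117848 13.107257442370557 12.045407417810958
top [[382.6793518066406, 216.69496154785156], [385.9115905761719, 139.12132263183594], [458.2027282714844, 142.1334686279297], [454.9704895019531, 219.7071075439453]]
[[0.422, -0.12], [0.611, -0.13], [0.605, -0.302], [0.416, -0.287]] [ 0.51335961 -0.20977248]
scene [[234, 301], [131, 304], [99, 414], [224, 409]]
[[0.422, -0.123], [0.412, -0.29], [0.599, -0.297], [0.607, -0.132]] [ 0.51008852 -0.21060522]
```

Lid top is at z≈0.061 and the post top at 0.104, which agrees with the given heights. The lid centre is about (0.486, 0.234) with yaw 12.6°, so the pin is near (0.424, 0.256). The bowl is near (0.520, 0.014) and the mat near (0.511, -0.210). I'll swing over in an arc around the base.

```bash
A='x'; python3 -m crank '[[[40,0,0,-0.06,-1],[40,0,0,-0.06,-1],[40,0,0,-0.06,-1],[40,0,0,-0.06,-1],[40,0,0,-0.06,-1],[40,0,0,-0.06,-1],[40,0,0,-0.06,-1],[40,0,0,-0.06,-1],[40,0,0,-0.06,-1],[40,0,0,-0.06,-1]]]' 20
python3 -m crank '[[[40,0,0,-0.06,-1],[40,0,0,-0.06,-1],[40,0,0,-0.06,-1],[40,0,0,-0.06,-1],[40,0,0,-0.06,-1],[40,0,0,-0.06,-1],[40,0,0,-0.06,-1],[40,0,0,-0.06,-1],[40,-8,0,-0.06,-1],[40,-8,0,-0.06,-1]]]'
cat >> h.py <<'E'
def go(p,yaw=None):
    """tool-frame shift (mm) to world p; turn to bring tool y to world yaw (deg, mod 180)"""
    s=ctrl.get_state();T=tool(s)
    d=T[:3,:3].T@(np.array(p)-s["position"])*1000
    y=np.degrees(np.arctan2(T[1,1],T[0,1]));out=[y.round(1)]
    if yaw is not None: out.append(np.radians((y-yaw+90)%180-90).round(3))
    print("pos",s["position"].round(4),"shift",d.round(1),"yaw,turn",out,"t",s["time"])
E
python3 -c "
from h import *
go([.4235,.256,.18],12.6)"
```

```text
time: 0.93
position: [0.5593, -0.3582, 0.2219]
tool_rot: [-2.762, -1.496, 0.001]
ft_force: [0.5, -0.2, 0.4]
grip_width: 1.001
grip_force: 0.0
time: 1.77
position: [0.6628, 0.0186, 0.2215]
tool_rot: [-2.196, -2.245, 0.001]
ft_force: [0.4, -0.1, 1.2]
grip_width: 1.0
grip_force: 0.0
pos [0.6628 0.0186 0.2215] shift [ 242.6 -234.    41.9] yaw,turn [np.float64(1.3), np.float64(-0.198)] t 1.7667
```

```bash
python3 -m crank '[[[0,0,0,0,-1],[26,-26,2,0,-1],[26,-26,2,0,-1],[26,-26,2,0,-1],[26,-26,2,0,-1],[26,-26,2,0,-1],[26,-26,2,0,-1],[26,-26,2,0,-1],[0,0,0,-0.1,-1],[0,0,0,-0.1,-1]]]'
python3 -m crank '[[[0,0,0,0,-1],[0,0,0,0,-1]]]'
python3 - <<'E'
from h import *
go([.4235,.256,.18],12.6)
import pickle
s=ctrl.get_state();im=get_image("wrist");save(im,"w1");pickle.dump((s,im),open("w1.pkl","wb"))
print(np.round(im["T_tool_cam"],3).tolist(),im["fx"])
E
```

```text
time: 2.6
position: [0.4755, 0.1972, 0.2085]
tool_rot: [1.953, 2.46, -0.001]
ft_force: [1.3, -1.5, -1.4]
grip_width: 1.0
grip_force: 0.0
time: 2.77
position: [0.4776, 0.1947, 0.2083]
tool_rot: [1.97, 2.448, -0.001]
ft_force: [0.5, 0.1, -0.1]
grip_width: 1.001
grip_force: 0.0
pos [0.4776 0.1947 0.2083] shift [ 71.5 -39.7  28.3] yaw,turn [np.float64(12.4), np.float64(-0.004)] t 2.7667
[[-0.0, -0.959, -0.283, 0.078], [1.0, 0.0, -0.0, 0.0], [0.0, -0.283, 0.959, -0.161], [0.0, 0.0, 0.0, 1.0]] 414.52977187397687
```

View pics/w1.png

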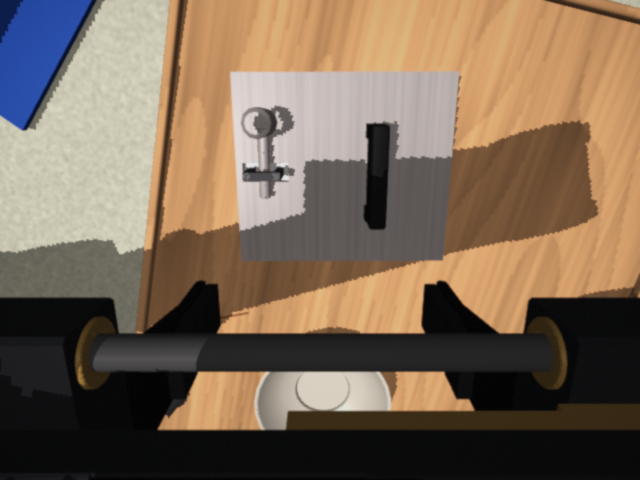

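The wrist view shows the lid corners at (231,72), (459,72), (443,261) and (241,260). The post top is at (258,122), and the handle runs from (378,125) to (376,228).

Run:
```python
from h import *
import pickle
s,im=pickle.load(open("w1.pkl","rb"));T=tool(s)@im["T_tool_cam"]
f=lambda u,v,z:on(im,T,u,v,z)
c=np.array([f(*p,.061)[:2] for p in((231,72),(459,72),(443,261),(241,260))])
print(c.round(4).tolist(),c.mean(0),np.linalg.norm(c-np.roll(c,-1,0),axis=1))
e=[c[1]-c[0],c[2]-c[3]];print([np.degrees(np.arctan2(v[1],v[0])) for v in e])
p=f(258,122,.101);print("post",p,"handle",(f(379,125,.097)+f(376,228,.097))/2)
a=np.radians(12.6);m=np.array([[np.cos(a),-np.sin(a)],[np.sin(a),np.cos(a)]])
print("pred post",c.mean(0)+m@[-.058,.036],"handle",c.mean(0)+m@[.022,0])
go([p[0],p[1],.14],12.6)
```

```text
[[0.3938, 0.2856], [0.5485, 0.3194], [0.5788, 0.1836], [0.4228, 0.1502]] [0.48600553 0.23470335] [0.15839614 0.1392238  0.15951819 0.13842868]
[np.float64(12.347302637774975), np.float64(12.061648450397)]
post [0.42347268 0.25844113 0.101     ] handle [0.50588351 0.23986253 0.097     ]
pred post [0.4215492  0.25718404] handle [0.5074757 0.2395025]
pos [0.4777 0.1946 0.2083] shift [ 74.  -39.3  68.3] yaw,turn [np.float64(12.3), np.float64(-0.005)] t 2.8167
```

```bash
python3 -m crank '[[[25,-13,0,0,-1],[25,-13,0,0,-1],[24,-14,0,0,-1],[0,0,20,0,-1],[0,0,20,0,-1],[0,0,20,0,-1],[0,0,0,0,-1],[0,0,0,0,-1]]]'
python3 -c "
from h import *
go([.4227,.2578,.072],12.2)"
```

```text
time: 3.48
position: [0.422, 0.2581, 0.1479]
tool_rot: [-1.967, -2.448, 0.003]
ft_force: [0.8, 0.1, -0.9]
grip_width: 1.001
grip_force: 0.0
pos [0.422  0.2581 0.1479] shift [-0.4  0.8 75.9] yaw,turn [np.float64(12.4), np.float64(0.004)] t 3.4833
```

```bash
python3 -m crank '[[[0,0,20,0,-1],[0,0,20,0,-1],[0,0,20,0,-1],[0,0,10,0,-1],[0,0,6,0,-1],[0,0,0,0,-1],[0,0,0,0,0.3],[0,0,0,0,0.6],[0,0,0,0,1],[0,0,0,0,1]]]' 20
python3 -m crank '[[[0,0,0,0,1],[0,0,0,0,1],[0,0,0,0,1],[0,0,0,0,1]]]'
```

```text
time: 4.32
position: [0.423, 0.2589, 0.0733]
tool_rot: [1.965, 2.45, 0.002]
ft_force: [0.4, -0.2, -0.5]
grip_width: 0.782
grip_force: 0.0
time: 4.65
position: [0.4224, 0.2586, 0.0726]
tool_rot: [1.965, 2.451, -0.0]
ft_force: [-0.5, 0.1, -0.1]
grip_width: 0.476
grip_force: 0.0
```

```bash
python3 -m crank '[[[0,0,0,0,1],[0,0,0,0,1],[0,0,0,0,1],[0,0,0,0,1],[0,0,0,0,1],[0,0,0,0,1],[0,0,0,0,1]]]'
```

```text
time: 5.23
position: [0.4224, 0.2586, 0.0725]
tool_rot: [-1.965, -2.451, 0.0]
ft_force: [-0.9, 0.4, -0.4]
grip_width: 0.222
grip_force: 20.0
```

Gripped: the opening is about 19 mm, which matches the post. Next I'll draw the pin along lid +y (tool +x).

```bash
python3 -m crank '[[[0,0,-1.5,0,1],[5,0,0,0,1],[8,0,0,0,1],[8,0,0,0,1],[8,0,0,0,1],[8,0,0,0,1],[8,0,0,0,1],[0,0,0,0,1],[0,0,0,0,1]]]'
python3 - <<'E'
from h import *
s=ctrl.get_state();im=get_image("wrist");save(im,"w2")
go([.5,.014,.18])
E
```

```text
time: 5.98
position: [0.4122, 0.3033, 0.0739]
tool_rot: [-1.963, -2.452, 0.0]
ft_force: [-0.4, -0.8, -0.9]
grip_width: 0.225
grip_force: 20.0
pos [0.4125 0.3026 0.0739] shift [-300.8   22.5 -106. ] yaw,turn [np.float64(12.6)] t 6.0333
```

View pics/w2.png

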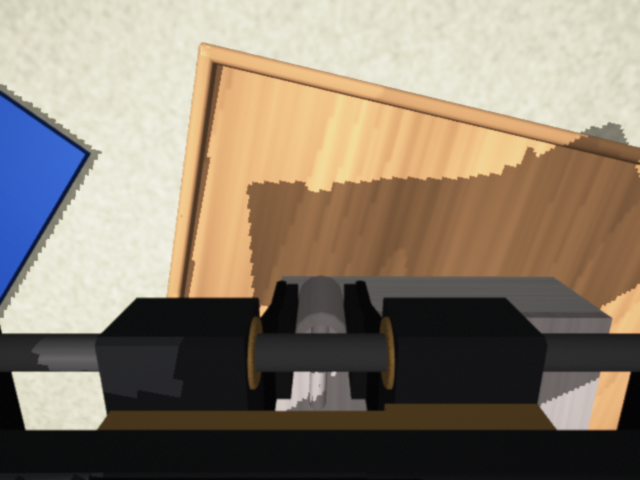

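The pin is held between the fingers and drawn clear of the staple. I'll lift it, and check the bowl centre from all the views I have.

```bash
python3 -m crank '[[[0,0,-25,0,1],[0,0,-25,0,1],[0,0,-25,0,1],[0,0,-15,0,1],[0,0,0,0,1],[0,0,0,0,1]]]'
python3 - <<'E'
from h import *
import pickle
d=pickle.load(open("im0.pkl","rb"));t=d["top"]
s,im=pickle.load(open("w1.pkl","rb"));T=tool(s)@im["T_tool_cam"]
print("floor from wrist",on(im,T,322,388,.011))
for n in("top","scene"):
    im=d[n];hsv=cv2.cvtColor(im["pixels"],cv2.COLOR_RGB2HSV)
    m=((hsv[...,1]<45)&(hsv[...,2]>70)).astype(np.uint8)
    x0,x1,y0,y1=(285,365,135,210) if n=="top" else (270,380,290,380)
    k=np.zeros_like(m);k[y0:y1,x0:x1]=m[y0:y1,x0:x1]
    c=max(cv2.findContours(k,0,2)[0],key=cv2.contourArea);e=cv2.boundingRect(c);h=cv2.convexHull(c)[:,0]
    print(n,e)
    if n=="top":
        w=np.array([on(im,im["T"],*p,.039)[:2] for p in h]);print(cv2.minEnclosingCircle(w.astype(np.float32)))
    print("floor",on(im,im["T"],*( (323.5,174.5) if n=="top" else (325,342)),.011))
go([.516,.0315,.16],12.6)
E
```

```text
time: 6.53
position: [0.4133, 0.3021, 0.1643]
tool_rot: [1.966, 2.449, 0.001]
ft_force: [0.2, -0.4, -1.4]
grip_width: 0.223
grip_force: 20.0
floor from wrist [0.51870068 0.01267395 0.011     ]
top (297, 145, 56, 54)
((0.5208472609519958, 0.016035158187150955), 0.06443297863006592)
floor [0.52178479 0.01737118 0.011     ]
scene (281, 297, 88, 74)
floor [0.51475671 0.01535517 0.011     ]
pos [0.4133 0.3021 0.1643] shift [-286.4   41.8    4.6] yaw,turn [np.float64(12.5), np.float64(-0.002)] t 6.5333
```

```bash
python3 -m crank '[[[-35,5,0,0,1],[-36,5,0,0,1],[-36,6,0,0,1],[-36,6,0,0,1],[-36,5,0,0,1],[-36,5,0,0,1],[-36,5,0,0,1],[-34,5,0,0,1],[0,0,0,0,1],[0,0,0,0,1]]]'
python3 -m crank '[[[0,0,25,0,1],[0,0,25,0,1],[0,0,25,0,1],[0,0,15,0,1],[0,0,12,0,1],[0,0,10,0,1],[0,0,8,0,1],[0,0,0,0,1],[0,0,0,0,1]]]'
python3 -c "
from h import *
go([.516,.033,.030])"
```

```text
time: 7.37
position: [0.5148, 0.0305, 0.1619]
tool_rot: [-1.97, -2.443, 0.004]
ft_force: [-0.5, -0.1, -0.2]
grip_width: 0.221
grip_force: 20.0
time: 8.12
position: [0.5156, 0.0338, 0.0441]
tool_rot: [-1.965, -2.451, -0.0]
ft_force: [-0.3, -0.8, -0.1]
grip_width: 0.219
grip_force: 20.0
pos [0.5156 0.0338 0.0441] shift [-0.9  0.2 14.1] yaw,turn [np.float64(12.6)] t 8.1167
```

```bash
python3 -m crank '[[[0,0,4,0,1],[0,0,4,0,1],[0,0,2,0,1],[0,0,2,0,1],[0,0,0,0,1]]]'; python3 -m crank '[[[0,0,2,0,1],[0,0,0,0,1]]]'
python3 - <<'E'
from h import *
o=[cv2.resize(get_image("scene")["pixels"][270:390,250:400],(600,480))]
cv2.imwrite("pics/s2.png",o[0][...,::-1])
E
```

```text
time: 8.53
position: [0.5154, 0.0334, 0.0317]
tool_rot: [-1.965, -2.451, 0.001]
ft_force: [-1.4, 0.3, -1.9]
grip_width: 0.219
grip_force: 20.0
time: 8.7
position: [0.5155, 0.0335, 0.0298]
tool_rot: [-1.965, -2.451, 0.0]
ft_force: [0.0, -0.5, -0.6]
grip_width: 0.218
grip_force: 20.0
```

View pics/s2.png

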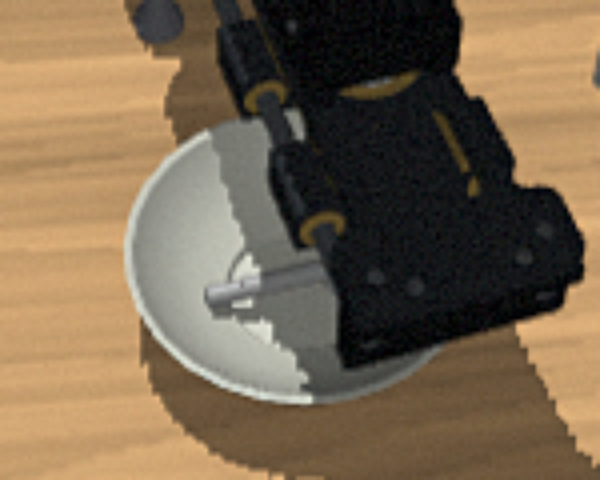

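The shank tip is inside the bowl, near the wall and not yet touching. I'll lower gently until contact.

```bash
python3 -m crank '[[[0,0,1.5,0,1],[0,0,0,0,1]]]'|grep -E "pos|ft"; python3 -m crank '[[[0,0,1.5,0,1],[0,0,0,0,1]]]'|grep -E "pos|ft"; python3 -m crank '[[[0,0,1.5,0,1],[0,0,0,0,1]]]'|grep -E "pos|ft"
```

```text
position: [0.5157, 0.0335, 0.0285]
ft_force: [0.6, 0.8, -0.3]
position: [0.5158, 0.0337, 0.0272]
ft_force: [-0.2, 1.1, 2.8]
position: [0.516, 0.0341, 0.0258]
ft_force: [0.2, 1.6, 3.4]
```

Contact at about 3 N. I'll release gently and rise.

```bash
python3 -m crank '[[[0,0,0,0,0.4],[0,0,0,0,0.4],[0,0,0,0,0.3],[0,0,0,0,0.2],[0,0,0,0,0.2],[0,0,0,0,0.2]]]' 5
python3 -m crank '[[[0,0,-8,0,0.2],[0,0,-15,0,0.2],[0,0,-20,0,0.2],[0,0,-30,0,0.2],[0,0,-40,0,-1],[-20,0,-20,0,-1],[-30,0,0,0,-1],[-30,0,0,0,-1],[0,0,0,0,-1],[0,0,0,0,-1]]]'
python3 - <<'E'
from h import *
s=ctrl.get_state();im=get_image("wrist");sc=get_image("scene")["pixels"][235:405,250:550]
w=cv2.resize(im["pixels"],(400,300));o=np.vstack([cv2.resize(sc,(600,340)),np.pad(w[:260],((0,0),(0,200),(0,0)))])
cv2.imwrite("pics/w3.png",o[...,::-1]);go([.5075,.2395,.2],12.2)
E
```

```text
time: 9.75
position: [0.5155, 0.0334, 0.0254]
tool_rot: [-1.965, -2.451, 0.0]
ft_force: [-0.1, 0.2, -0.6]
grip_width: 0.394
grip_force: 0.0
time: 10.58
position: [0.533, -0.0467, 0.159]
tool_rot: [1.97, 2.447, -0.0]
ft_force: [-0.7, 0.1, -0.4]
grip_width: 0.765
grip_force: 0.0
pos [ 0.5328 -0.0436  0.1587] shift [281.8  37.  -41.1] yaw,turn [np.float64(12.6), np.float64(0.007)] t 10.6833
```

View pics/w3.png

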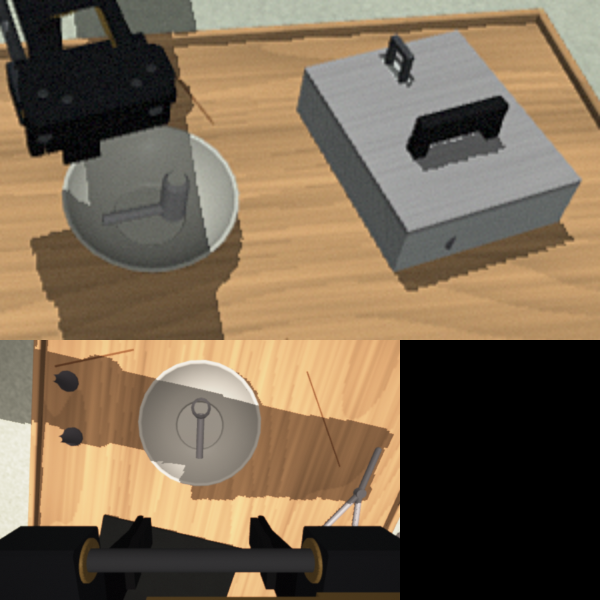

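The pin stands in the bowl and the staple is clear, with the lid undisturbed. Next, the handle.

```bash
python3 -m crank '[[[35,4,-5,0,-0.3],[36,5,0,0,-0.3],[36,5,0,0,-0.3],[36,5,0,0,-0.3],[36,5,0,0,-0.3],[36,5,0,0,-0.3],[36,4,0,0,-0.3],[30,4,0,0,-0.3],[0,0,0,-0.0,-0.3],[0,0,0,0,-0.3]]]'
python3 -c "
from h import *
go([.5067,.2397,.068],12.2)"
```

```text
time: 11.52
position: [0.506, 0.2417, 0.1637]
tool_rot: [-1.955, -2.457, -0.001]
ft_force: [0.6, -0.1, 0.6]
grip_width: 0.649
grip_force: 0.0
pos [0.506  0.2417 0.1637] shift [-2.2  0.3 95.7] yaw,turn [np.float64(13.0), np.float64(0.014)] t 11.5167
```

```bash
python3 -m crank '[[[-2,0,20,0.01,-0.3],[0,0,25,0,-0.3],[0,0,25,0,-0.3],[0,0,15,0,-0.3],[0,0,11,0,-0.3],[0,0,0,0,-0.3],[0,0,0,0,1],[0,0,0,0,1],[0,0,0,0,1],[0,0,0,0,1]]]' 15
python3 -m crank '[[[0,0,0,0,1],[0,0,0,0,1],[0,0,0,0,1],[0,0,0,0,1],[0,0,0,0,1],[0,0,0,0,1],[0,0,0,0,1],[0,0,0,0,1],[0,0,0,0,1]]]' 15
python3 -m crank '[[[0,0,0,0,1],[0,0,0,0,1],[0,0,0,0,1]]]' 50
```

```text
time: 12.35
position: [0.5093, 0.2361, 0.0687]
tool_rot: [1.977, 2.44, 0.002]
ft_force: [0.3, -0.4, -1.1]
grip_width: 0.425
grip_force: 0.0
time: 13.1
position: [0.5084, 0.2358, 0.0676]
tool_rot: [1.977, 2.441, -0.0]
ft_force: [0.0, -0.7, 2.9]
grip_width: 0.138
grip_force: 15.0
time: 13.35
position: [0.5084, 0.2358, 0.0676]
tool_rot: [1.977, 2.441, -0.0]
ft_force: [-1.5, -1.4, 3.7]
grip_width: 0.134
grip_force: 50.0
```

Gripped: the opening is 11.7 mm, which matches the bar. I'll lift straight up.

```bash
python3 -m crank '[[[0,0,-4,0,1],[0,0,-8,0,1],[0,0,-8,0,1],[0,0,-8,0,1],[0,0,-8,0,1],[0,0,-8,0,1],[0,0,-10,0,1],[0,0,-12,0,1],[0,0,-14,0,1],[0,0,-16,0,1]]]'
python3 -m crank '[[[0,0,-20,0,1],[0,0,-5,0,1],[0,0,0,0,1],[0,0,0,0,1]]]'
python3 - <<'E'
from h import *
s=ctrl.get_state();cv2.imwrite("pics/s4.png",get_image("scene")["pixels"][100:400,200:600,::-1])
# tool y = lid x; lid origin = TCP -22 mm along tool y; turn y to -3 deg (mat)
a=np.radians(-3);c=np.array([.511,-.210]);ua=np.array([np.cos(a),np.sin(a)]);t=tool(s)[:2,0]
h=c+.022*ua;print(h,"along handle -4mm:",h-.004*np.array([-ua[1],ua[0]]));go([h[0],h[1],.19],-3)
E
```

```text
time: 14.18
position: [0.5081, 0.2357, 0.1646]
tool_rot: [-1.977, -2.441, 0.001]
ft_force: [0.2, -0.3, -4.3]
grip_width: 0.131
grip_force: 50.0
time: 14.52
position: [0.5084, 0.2357, 0.1884]
tool_rot: [1.977, 2.441, -0.0]
ft_force: [0.2, -0.7, -4.7]
grip_width: 0.134
grip_force: 50.0
[ 0.53296985 -0.21115139] along handle -4mm: [ 0.53276051 -0.21514591]
pos [0.5079 0.2354 0.1876] shift [-442.   -68.2   -2. ] yaw,turn [np.float64(12.0), np.float64(0.261)] t 14.5667
```

View pics/s4.png

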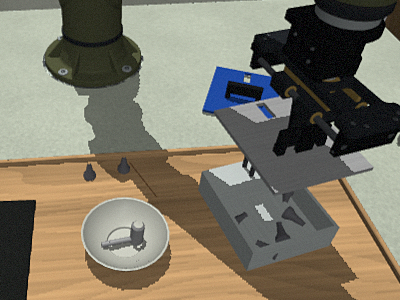

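The lid is held roughly level, well clear of the case and above bowl height. I'll carry it to the mat and turn it.

```bash
python3 -m crank '[[[-15,-2,0,0,1],[-25,-4,0,0,1],[-32,-5,0,0,1],[-34,-5,0,0,1],[-34,-5,0,0,1],[-34,-5,0,0,1],[-34,-5,0,0,1],[-34,-5,0,0,1],[-34,-5,0,0,1],[-34,-5,0,0,1]]]'
python3 -m crank '[[[-34,-6,0,0,1],[-34,-6,0,0,1],[-32,-5,0,0,1],[-25,-4,0,0,1],[-10,-1,0,0,1],[0,0,0,0.065,1],[0,0,0,0.065,1],[0,0,0,0.065,1],[0,0,0,0.065,1],[0,0,0,0,1]]]'
python3 -m crank '[[[0,0,0,0,1]]]'
python3 -c "
from h import *
go([.533,-.2145,.095],-3)"
```

```text
time: 15.4
position: [0.5267, -0.0786, 0.1871]
tool_rot: [-1.976, -2.44, 0.002]
ft_force: [1.1, -0.9, -3.8]
grip_width: 0.136
grip_force: 50.0
time: 16.23
position: [0.5338, -0.2124, 0.1871]
tool_rot: [-2.276, -2.162, 0.001]
ft_force: [0.3, 0.2, -3.7]
grip_width: 0.133
grip_force: 50.0
time: 16.32
position: [0.5339, -0.2127, 0.1875]
tool_rot: [-2.273, -2.166, 0.001]
ft_force: [-0.4, 0.5, -3.9]
grip_width: 0.131
grip_force: 50.0
pos [ 0.5339 -0.2127  0.1875] shift [-1.9 -0.6 92.5] yaw,turn [np.float64(-2.8), np.float64(0.004)] t 16.3167
```

```bash
python3 -m crank '[[[-2,0,15,0,1],[0,0,25,0,1],[0,0,25,0,1],[0,0,25,0,1],[0,0,20,0,1],[0,0,15,0,1],[0,0,12,0,1],[0,0,6,0,1],[0,0,4,0,1],[0,0,0,0,1]]]'
python3 -m crank '[[[0,0,4,0,1],[0,0,2,0,1],[0,0,0,0,1]]]'
python3 - <<'E'
from h import *
cv2.imwrite("pics/s5.png",get_image("scene")["pixels"][200:480,0:400,::-1])
E
```

```text
time: 17.15
position: [0.5341, -0.2155, 0.0412]
tool_rot: [-2.276, -2.164, 0.0]
ft_force: [0.3, 0.1, -3.9]
grip_width: 0.129
grip_force: 50.0
time: 17.4
position: [0.5343, -0.2158, 0.0358]
tool_rot: [2.277, 2.164, -0.0]
ft_force: [0.3, -0.2, -4.0]
grip_width: 0.133
grip_force: 50.0
```

View pics/s5.png

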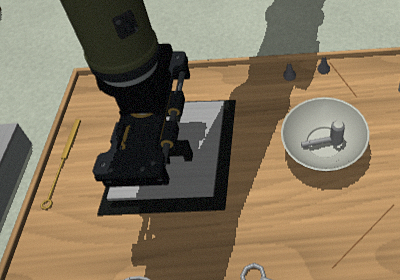

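The lid is level and centred just above the mat. I'll creep down to contact.

```bash
for i in 1; do python3 -m crank '[[[0,0,2,0,1],[0,0,2,0,1],[0,0,2,0,1],[0,0,0,0,1]]]'|grep -E "pos|ft"; python3 -m crank '[[[0,0,1.5,0,1],[0,0,0,0,1]]]'|grep -E "pos|ft"; done
```

```text
position: [0.5343, -0.2157, 0.0297]
ft_force: [0.0, -0.2, -3.1]
position: [0.5343, -0.2158, 0.0296]
ft_force: [-3.2, 1.4, 6.2]
```

```bash
python3 -m crank '[[[0,0,0,0,1],[0,0,0,0,0.5],[0,0,0,0,0.3],[0,0,0,0,0.2],[0,0,0,0,0],[0,0,0,0,0],[0,0,0,0,0]]]' 5
python3 -m crank '[[[0,0,-8,0,0],[0,0,-15,0,0],[0,0,-25,0,0],[0,0,-40,0,0],[0,0,-40,0,0],[-40,0,-40,0,0],[-40,0,0,0,0],[-40,0,0,0,0],[0,0,0,0,0],[0,0,0,0,0]]]'
python3 - <<'E'
from h import *
cv2.imwrite("pics/s6.png",get_image("scene")["pixels"][200:480,0:400,::-1])
E
```

```text
time: 18.53
position: [0.5342, -0.2156, 0.028]
tool_rot: [-2.277, -2.164, 0.0]
ft_force: [-0.3, 0.5, 0.0]
grip_width: 0.47
grip_force: 0.0
time: 19.37
position: [0.5271, -0.3285, 0.1856]
tool_rot: [2.284, 2.157, -0.001]
ft_force: [0.1, 0.5, -0.3]
grip_width: 0.501
grip_force: 0.0
```

View pics/s6.png

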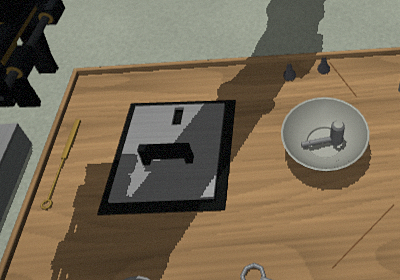

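The lid lies flat and centred on the mat with its handle up, the pin is in the upright bowl, and the arm is clear.

```bash
python3 -c "
from bench import job
print(job.close_job())"
```

```text
the job is handed in; nothing more can be done
None
```

The job is handed in: the pin is in the upright bowl and the lid lies flat, handle up, in the middle of the mat; the last picture confirmed both, but the hand-in returned no verdict.

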